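Hook the desk bin onto its slotted upright and put the stamp in it

TASK

Hang the small open metal bin on the slotted upright: hook both of its tongues into the two slots, then press it down until it sits fully home and both spring catches have snapped in over its foot. Then stand the rubber stamp upright inside the bin and let go. Do not shift the ink bottle or the eraser.

Things in the scene. Friction and masses are not known exactly. Their poses are not given: they have to be found in the camera images.
- bin_grip (a point): Centre of the front lip of the loose bin (open metal tray, 0.16 kg, flat on the pad). Axes of the bin: x from lip to back plate, y left, z up. Flat lip 80 mm wide, 8 thick, 36 long, leaning out 35 deg from vertical (top edge farther to -x), above a 26 mm front wall. To grip it flat tilt the tool 35 deg, pointing down and toward +x, fingers closing across the lip. It is 39 mm above the underside
- bin_floor (a point): Centre of the bin's inner floor, axes as bin_grip, which lies 58 mm to -x and 35 mm above; floor 4 mm thick. Free space round it: 46 mm to -x, 42 mm to +x, 44 mm to each side; side walls 14 mm high (from the underside), outer width 96 mm
- bin_hook (a point): Middle of the back plate's rear face, level with the undersides of the tongues' necks; axes as bin_grip; 108.3 mm to +x and 7.3 mm above bin_grip. Plate 70 wide, 64 high, 8 thick. Behind it at y = +-25 mm two tongues, 8 mm wide: neck 8 high and 9 long, then a 5 mm lip hanging 10 mm below it (14.5 mm long in all). At its bottom the plate has a wedge foot, 80 mm across at 7 mm height
- rack_seat (a point): On the front face of the fixed upright (steel panel 130 wide, 6 thick, on a wooden foot), midway between its two slots, level with their sills, 130 mm above the desk. x into the panel, away from the bin's side; y left; z up. Slots at y = +-25 mm, 13 wide, 32 high. Panel top 51 mm above. Push the bin in along +x about 19 mm (17 to 22) high, then straight down: home when bin_hook lies on this point
- catch_left (a joint): Left (+y) spring catch, a round brass nose in front of the panel, 42 mm left of its middle, 32 mm below the sills. 0 = sprung fully in (at rest, and when locked over the bin's foot); grows outward, about 0.0035 m while the foot passes. Both springs together resist the way down with some 3 to 15 N
- catch_right (a joint): Right (-y) spring catch, the mirror image of the left: 0 at rest or locked, grows outward (m)
- stamp_mid (a point): Rubber stamp with a turned brown wooden handle on an oblong wooden foot, upright on the desk, 66 mm high, 45 g; the point is its centre, 33 mm above its underside. Foot 24 mm (x) by 48 (y) by 18 high; round handle, widest (about 23 mm) some 15 mm above this point; z up. It may stand in any of three places in a row, the ink bottle and the eraser in the others
- ink_bottle: Square ink bottle 49x48x58 mm with a round cap, bystander; origin at the centre of its underside
- eraser: Flat eraser 21x52x12 mm, bystander; origin at the centre of its underside
Mind the look-alikes: they are no part of the job. Of the things that look like the part that bears bin_grip, the larger one is meant.

How it is judged:
On the way, in this order (a step that is already met when the one before it is completed fails the run):
1. The bin is hooked in both slots, pressed fully home and both catches have snapped in (z of bin_hook in the frame of rack_seat between -0.004 and 0.0035 m and x of bin_hook in the frame of rack_seat between -0.007 and 0.003 m and y of bin_hook in the frame of rack_seat between -0.006 and 0.006 m and value of joint each of catch_left, catch_right below 0.0018 m), for 0.2 s.
2. The stamp stands in the bin (x of stamp_mid in the frame of bin_hook between -0.095 and -0.01 m and y of stamp_mid in the frame of bin_hook between -0.042 and 0.042 m and z of stamp_mid in the frame of bin_hook below -0.003 m and angle between stamp_mid's own z axis and vertical below 0.2 rad), for 0.2 s.
At the end, for the whole second after the job is handed in: The bin hangs locked on the upright: bin_hook within 3.5 mm in height (4 mm below), 7 mm in depth and 6 mm sideways of rack_seat, both catches sprung in (under 1.8 mm); the stamp stands on the bin's floor inside its walls, within 0.2 rad of upright; all let go and at rest (all of step 1 and all of step 2 and z of stamp_mid in the frame of bin_hook above -0.02 m); the robot touches nothing.
It fails at once if the ink bottle was shifted more than 30 mm or tipped (distance of ink_bottle from where it was at the start of the episode above 0.03 m or angle between ink_bottle's own z axis and vertical above 0.5 rad).
It fails at once if the eraser was shifted more than 30 mm (distance of eraser from where it was at the start of the episode above 0.03 m).
It also fails if it takes over 58 s, if anything falls off the work surface, if the arm or the gripper's body presses on something with over 40 N, if the wrist force passes 120 N, or if a joint passes its speed limit or range.

ROBOT

A 6-joint arm with a two-finger parallel gripper is mounted at the origin on a cart in front of the work surface, level with it; the furniture and walls round the work are solid. World frame = base frame: x ahead of the robot, y to its left, z up, the work surface at z = 0. Lengths are in m, angles in rad, forces in N, time in s.
With the tool pointing down it reaches from about 0.325 to 0.9 m from the base axis. Payload 3.5 kg.
Tool frame: the origin (TCP) lies on the centre line of the jaws, within the pads' length; the fingertips stand 11 mm ahead of it and the grasp point (between the pads) lies 8 mm behind it; z points along the fingers, y is the direction in which the jaws open and shut (so a half turn about z gives the same grasp; the last joint's range is limited). The gripper opens to 85 mm and grips with 20 to 120 N. Pads are 22 mm wide; open, the fingers measure 114 mm over their backs; the gripper's body (76 mm by 85 mm) begins 54 mm behind the grasp point. The pads swing forward as they close: fully open they stand 13 mm farther back than shut.
Start: joints at [1.241, 0.276, -0.026, 1.268, 0, 1.467], TCP at [0.141, 0.609, 0.242] pointing down, gripper open.
Joint ranges: [-3.12, 3.12], [-0.85, 1.88], [-1.08, 1.24], [-1.95, 2.15], [-1.57, 1.53], [-3.14, 3.14]. Speed limits (rad/s): [2.57, 2.57, 3.14, 3.14, 3.14, 3.14].

INTERFACE

Orientations are given as a unit quaternion [w, x, y, z].
In Python, from station import robot, open_gripper, close, kin, imaging, workorder, read_clock, read_joints, read_joint_vel, read_tau, read_position, read_eef_rot, read_force, read_moment, read_opening gives the robot as it stands. Calls block until the motion is done:
- robot.move_to(position, orientation): joint-space move of the TCP to a pose.
- robot.move_straight(position, velocity=0.15, frame=None, f_stop=None): straight line of the TCP; frame=None keeps the orientation; velocity is the mean speed in m/s. With f_stop (N) it stops when the force on the tool has changed by that much, and returns True; else False.
- robot.movej(angles): joint-space move.
- open_gripper() and close(force=None): open the fingers fully, or close them until they stop; force is the grip in N (None keeps the last).
- robot.wait(seconds).
- kin.inverse_kinematics(position, orientation): joint angles nearest the present ones, or None.
- imaging.snapshot(name): name is "scene" or "side" or "wrist"; returns a dict with "img" (400x640x3 uint8, red, green, blue), "depth" (400x640 float32, m along the optical axis (not along the pixel's ray), 0 where there is no reading), "K" (3x3 intrinsics, pixels), "R" (3x3) and "t" (3): a world point X has camera coordinates R X + t. Camera axes: x right, y down, z forward; pixel columns grow to the right and rows downward; lengths in m; the calibration is good to about 2 mm. A picture is of the moment at which its call begins.
A pose or a line that the arm cannot do raises robot.Unreachable and nothing moves.
- workorder.sign_off(): hands the job in, once; it reports no verdict.
Trained networks look in the newest picture that a camera, given by its name, has taken for a name from the list of things; names that differ only in an ending like _2 or _b are one class to them, and where a whole thing is asked for, a point or a joint stands for the part that bears it (a point fixed in the world has none). Each returns a list of dicts, best first, with "conf" (0 to 1); they miss things now and then, are a little off and sometimes report something else, mostly with a low value. They report only what shows in the picture. A call takes as long as a camera call. They do not tell look-alikes from the thing itself.
- imaging.search_frame(camera, target): "position" ([x, y, z] in m, in the coordinates of the camera as it stood for that picture, good to about 4 mm: the middle of the surface that is visible of it).
Readings, each from a call of its own:
- read_clock(): time.
- read_joints(): joint angles.
- read_joint_vel(): joint speeds.
- read_tau(): joint torques, N m.
- read_position(): TCP position.
- read_eef_rot(): TCP orientation.
- read_force(): force on the tool from outside, world axes, zero at the start.
- read_moment(): the same for the moment, N m.
- read_opening(): finger opening in m.
Only numpy, scipy, OpenCV 4.12 (cv2) and the standard library are available. Lean on these libraries where they do the work, as an engineer would, in place of code of your own. Each camera call takes 0.05 s, during which the arm holds its last target. There are 200 camera calls.

## Working session

There is one attempt and no reset: what is moved stays moved. The work goes in short steps, each a Python script; the robot and the scene stay as the last script left them, time stands still between calls to the robot, and variables do not carry over. Pictures are saved under pics/ and viewed, about 8 in all and at most 12, crops included, and the job is handed in when it is done.

```bash
ls; mkdir -p pics
cat > h.py <<'E'
from station import *
import numpy as np, cv2
def world(s,p): return s["R"].T@(np.array(p)-s["t"])
def cloud(s):
    d=s["depth"];v,u=np.indices(d.shape);K=s["K"]
    c=np.stack([(u-K[0,2])/K[0,0]*d,(v-K[1,2])/K[1,1]*d,d],-1)
    w=(c-s["t"])@s["R"]; w[d==0]=np.nan
    return w
def pix(s,X):
    c=s["R"]@np.array(X)+s["t"]; p=s["K"]@c; return p[:2]/p[2]
E
python3 - <<'E'
from h import *
a={n:imaging.snapshot(n) for n in("scene","side")}
cv2.imwrite("pics/a.png",cv2.cvtColor(a["scene"]["img"],cv2.COLOR_RGB2BGR))
cv2.imwrite("pics/b.png",cv2.cvtColor(a["side"]["img"],cv2.COLOR_RGB2BGR))
for n in a:
    np.savez(f"{n}.npz",**a[n])
    print(n,"cam at",-a[n]["R"].T@a[n]["t"])
    for t in("bin_grip","stamp_mid","ink_bottle","eraser","catch_left","catch_right"):
        for r in imaging.search_frame(n,t): 
            w=world(a[n],r["position"]);print(n,t,round(r["conf"],2),w.round(3),pix(a[n],w).round())
print(read_clock())
E
```

```text
pics
scene cam at [ 0.05874532 -0.88875303  0.58491963]
scene bin_grip 0.94 [0.63  0.218 0.015] [311. 189.]
scene stamp_mid 0.78 [ 0.451 -0.281  0.021] [342. 279.]
scene ink_bottle 0.7 [ 0.431 -0.125  0.031] [304. 246.]
scene eraser 0.65 [0.423 0.046 0.01 ] [277. 225.]
side cam at [0.63437803 0.78421549 0.81614716]
side bin_grip 0.81 [0.606 0.228 0.007] [311. 293.]
side bin_grip 0.74 [0.746 0.129 0.009] [249. 259.]
side stamp_mid 0.54 [ 0.45  -0.268  0.015] [357. 149.]
side ink_bottle 0.84 [ 0.444 -0.098  0.033] [366. 182.]
side eraser 0.69 [0.422 0.059 0.007] [383. 232.]
side catch_right 0.15 [ 0.451 -0.268  0.013] [356. 150.]
0.7
```

View pics/a.png

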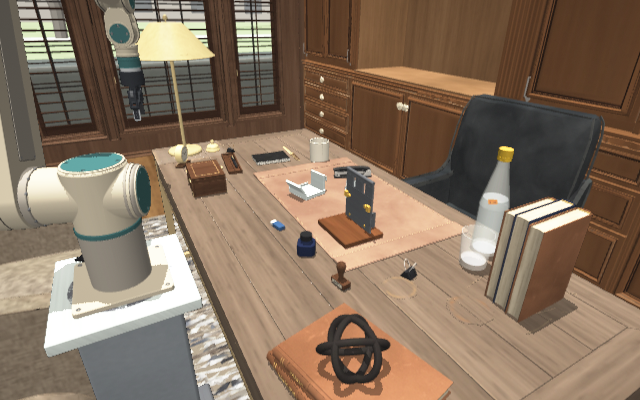

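View pics/b.png

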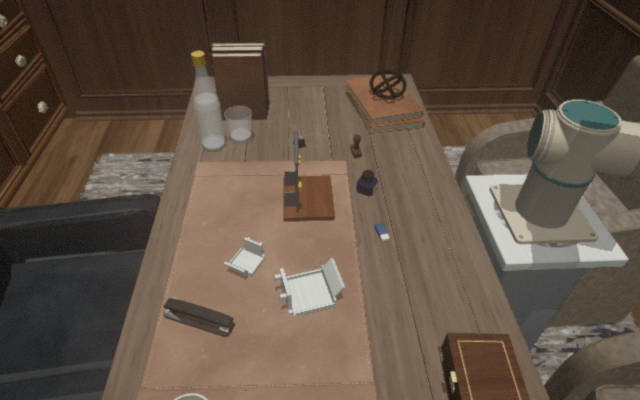

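The scene picture shows the larger bin at about (310,187), the upright at (357,205), the stamp at (341,277), the bottle at (306,244) and the eraser at (277,225). The side picture shows the larger bin at (310,290) and a smaller look-alike at (246,258). The upright's brass catches, at about (299,160) and (298,185), face -x.

Run:
```python
from h import *
sc=dict(np.load("scene.npz"));sd=dict(np.load("side.npz"))
for n,s in(("scene",sc),("side",sd)):
    w=cloud(s).reshape(-1,3);w=w[~np.isnan(w[:,0])]
    b=w[(w[:,0]>.48)&(w[:,0]<.85)&(w[:,1]>-.2)&(w[:,1]<.08)]
    p=b[(b[:,2]>.06)&(b[:,2]<.2)]
    if len(p)>20:
        (c,sz,an)=cv2.minAreaRect(p[:,:2].astype(np.float32)); print(n,"panel",len(p),c,sz,an,p[:,2].max(), cv2.boxPoints((c,sz,an)).round(3).tolist())
    f=b[(b[:,2]>.005)&(b[:,2]<.03)]
    if len(f)>20: print("foot",len(f),cv2.boxPoints(cv2.minAreaRect(f[:,:2].astype(np.float32))).round(3).tolist(),np.median(f[:,2]))
    q=w[(w[:,0]>.5)&(w[:,0]<.72)&(w[:,1]>.15)&(w[:,1]<.32)&(w[:,2]<.1)]
    l=q[(q[:,2]>.028)]
    print("bin hi",len(l)); 
    for lo,hi in((.5,.58),(.58,.64),(.64,.75)):
        m=l[(l[:,0]>lo)&(l[:,0]<hi)]
        if len(m)>5:print(lo,len(m),m.min(0).round(3),m.max(0).round(3),m.mean(0).round(3))
    q=q[(q[:,2]>.012)]; print(cv2.boxPoints(cv2.minAreaRect(q[:,:2].astype(np.float32))).round(3).tolist())
s=imaging.snapshot("wrist")
Rt=read_eef_rot();from scipy.spatial.transform import Rotation as R
r=R.from_quat(np.roll(Rt,-1)) if np.shape(Rt)==(4,) else R.from_matrix(Rt)
print(Rt,read_position());cam=-s["R"].T@s["t"]
print("cam in tool",r.inv().apply(cam-read_position()),"\n",(r.inv().as_matrix()@s["R"].T).round(3),s["K"])
```

```text
scene panel 1059 (0.6426089406013489, -0.075930655002594) (0.13475406169891357, 0.04572669044137001) 89.5755386352539 0.17994190422859357 [[0.6190000176429749, -0.14300000667572021], [0.6650000214576721, -0.14300000667572021], [0.6660000085830688, -0.008999999612569809], [0.6200000047683716, -0.00800000037997961]]
foot 1593 [[0.4860000014305115, -0.20000000298023224], [0.8500000238418579, -0.20000000298023224], [0.8500000238418579, 0.007000000216066837], [0.4860000014305115, 0.007000000216066837]] 0.016714990163858287
bin hi 247
0.5 90 [0.541 0.167 0.028] [0.578 0.249 0.058] [0.557 0.203 0.046]
0.64 157 [0.65  0.195 0.028] [0.686 0.268 0.067] [0.662 0.228 0.048]
[[0.5350000262260437, 0.25099998712539673], [0.5630000233650208, 0.15399999916553497], [0.6919999718666077, 0.19099999964237213], [0.6639999747276306, 0.289000004529953]]
side panel 356 (0.641760528087616, -0.07034899294376373) (0.13526710867881775, 0.04258467257022858) 89.9095230102539 0.1810975332050918 [[0.6200000047683716, -0.1379999965429306], [0.6629999876022339, -0.1379999965429306], [0.6629999876022339, -0.00300000002
[... 228 characters left out ...]
0023841858]] 0.016992641607840045
bin hi 769
0.5 479 [0.54  0.171 0.028] [0.58  0.261 0.06 ] [0.56  0.217 0.046]
0.64 285 [0.65  0.202 0.028] [0.685 0.273 0.07 ] [0.665 0.244 0.056]
[[0.5360000133514404, 0.257999986410141], [0.5590000152587891, 0.16200000047683716], [0.6919999718666077, 0.1940000057220459], [0.6679999828338623, 0.28999999165534973]]
[1.91160997e-05 1.13149387e-01 9.93577986e-01 3.12333568e-05] [0.14055735 0.60901387 0.24234164]
cam in tool [ 0.06712282 -0.00055053 -0.13229291] 
 [[-0.001 -0.964 -0.267]
 [ 1.    -0.001 -0.   ]
 [ 0.    -0.267  0.964]] [[338.0240572    0.         323.2328129 ]
 [  0.         338.0240572  196.34494928]
 [  0.           0.           1.        ]]
```

```bash
cat >> h.py <<'E'
from scipy.spatial.transform import Rotation as Ro
def quat(yaw,tilt,flip=False):
    "tool z down tilted toward +x by tilt, tool x=+y, rotated by yaw"
    z=np.array([np.sin(tilt),0,-np.cos(tilt)]);x=np.array([0,1.,0]);
    if flip:x=-x
    y=np.cross(z,x)
    return np.roll((Ro.from_euler('z',yaw)*Ro.from_matrix(np.stack([x,y,z],1))).as_quat(),1)
def snap(cam,f=None):
    s=imaging.snapshot(cam)
    if f: cv2.imwrite(f"pics/{f}.png",cv2.cvtColor(s["img"],cv2.COLOR_RGB2BGR)); np.savez(f+".npz",**s)
    return s
E
python3 - <<'E'
from h import *
robot.move_to([.44,-.05,.28],quat(0,.7)); s=snap("wrist","rack"); print(read_clock(),read_joints())
for t in("catch_left","catch_right"):
    for r in imaging.search_frame("wrist",t): print(t,r["conf"],world(s,r["position"]).round(4))
robot.move_to([.60,.22,.22],quat(.24,0)); s=snap("wrist","bin"); print(read_clock(),read_joints())
a=cv2.imread("pics/rack.png");b=cv2.imread("pics/bin.png")
cv2.imwrite("pics/c.png",np.vstack([a[50:350],b[50:350]]))
E
```

```text
3.3583 [-0.43585401 -0.53472531 -0.82318196  0.6303396   0.27617754  1.2277296 ]
catch_left 0.62 [ 0.631  -0.0309  0.0999]
4.7333 [ 2.48590994e-01  3.10390506e-01 -2.63666649e-02  1.23282598e+00
 -3.55254376e-04  1.58097579e+00]
```

View pics/c.png

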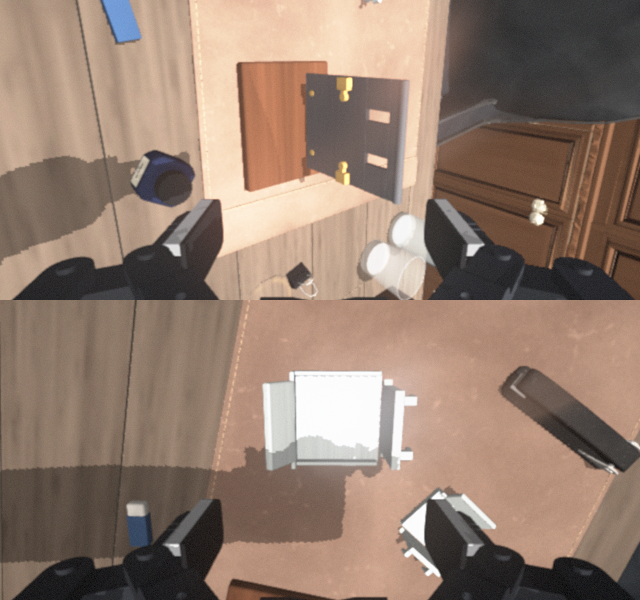

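The top half shows the upright's front: the slots at about (379,116) and (377,160), and the brass catches at (344,85) and (343,172). The lower half shows the larger bin squarely at (335,420) with its lip on the left and tongues on the right. The smaller look-alike is at (440,530).

Run:
```python
from h import *
s=dict(np.load("rack.npz")); w=cloud(s); im=s["img"].astype(int)
m=(w[...,0]>.6)&(w[...,0]<.68)&(w[...,2]>.04)&(w[...,2]<.178)&(w[...,1]>-.16)&(w[...,1]<.02)
grey=(abs(im[...,0]-im[...,2])<25)&(im.sum(-1)<330)
p=w[m&grey]; 
for _ in range(6):
    A=np.c_[p[:,1],p[:,2],np.ones(len(p))];k=np.linalg.lstsq(A,p[:,0],rcond=None)[0];r=p[:,0]-A@k;p=p[abs(r)<max(2*r.std(),.0015)]
print("front plane x=a*y+b*z+c",k.round(4),len(p),r.std(),"y",np.percentile(p[:,1],[0,1,99,100]).round(4),"z",p[:,2].min(),p[:,2].max())
# ray-plane intersection for all pixels
v,u=np.indices(im.shape[:2]);K=s["K"]
d=np.stack([(u-K[0,2])/K[0,0],(v-K[1,2])/K[1,1],np.ones(u.shape)],-1)@s["R"];o=-s["R"].T@s["t"]
n=np.array([1,-k[0],-k[1]]);t=(k[2]-n@o)/(d@n);X=o+t[...,None]*d
reg=(X[...,1]>-.15)&(X[...,1]<.02)&(X[...,2]>.115)&(X[...,2]<.175)
slot=(reg&~grey).astype(np.uint8)
N,L,st,_=cv2.connectedComponentsWithStats(slot)
for i in range(1,N):
    if st[i,4]>30:
        q=X[L==i];print("slot",st[i],q[:,1:].min(0).round(4),q[:,1:].max(0).round(4))
pl=w[...,0]-(k[0]*w[...,1]+k[1]*w[...,2]+k[2])
f=(abs(pl)<.004)&m&grey
for z in(.06,.08,.12,.15,.17):
    q=w[f&(abs(w[...,2]-z)<.006)]; 
    if len(q):print("z",z,"y range",q[:,1].min().round(4),q[:,1].max().round(4))
br=(im[...,0]-im[...,2]>70)&m&(im[...,0]>150)&(pl<-.002)
q=w[br];
for sg in(1,-1):
    qq=q[(q[:,1]+.073)*sg>0]; print("brass",len(qq),qq.mean(0).round(4) if len(qq) else 0)
# bin
s=dict(np.load("bin.npz")); w=cloud(s); q=w.reshape(-1,3)
q=q[(q[:,0]>.5)&(q[:,0]<.73)&(q[:,1]>.14)&(q[:,1]<.32)&(q[:,2]<.1)&(q[:,2]>-.01)]
sel=(q[:,0]-.746)**2+(q[:,1]-.129)**2>.085**2; q=q[sel]
np.save("binpts.npy",q)
h=q[q[:,2]>.007]; r=cv2.minAreaRect(h[:,:2].astype(np.float32)); B=cv2.boxPoints(r); print("bin rect",r,B.round(4).tolist())
for yaw in (.2,.22,.24,.26,.28):
    R=np.array([[np.cos(yaw),np.sin(yaw)],[-np.sin(yaw),np.cos(yaw)]]); a=h[:,:2]@R.T
    print(yaw,np.ptp(a,0).round(4))
print("pad z",np.median(q[q[:,2]<.003][:,2]) )
```

```text
front plane x=a*y+b*z+c [ 0.0028 -0.0012  0.6289] 6650 0.000545579334000348 y [-0.1368 -0.1347 -0.0107 -0.0086] z 0.04002043128766895 0.1761098178650831
slot [ 357  100   46   81 2570] [-0.0603  0.115 ] [0.02   0.1749]
slot [364 202  24  17 272] [-0.1044  0.13  ] [-0.0898  0.1639]
slot [354 235  40  28 443] [-0.15    0.1156] [-0.136   0.1749]
z 0.06 y range -0.1356 -0.0089
z 0.08 y range -0.1352 -0.0091
z 0.12 y range -0.1365 -0.0086
z 0.15 y range -0.1368 -0.0111
z 0.17 y range -0.1362 -0.0432
brass 222 [ 0.6218 -0.0209  0.1008]
brass 207 [ 0.6219 -0.1242  0.1009]
bin rect ((0.6112868785858154, 0.23477166891098022), (0.22284828126430511, 0.13556304574012756), 22.576684951782227) [[0.48240000009536743, 0.25459998846054077], [0.5343999862670898, 0.12939999997615814], [0.7401999831199646, 0.2150000035762787], [0.6880999803543091, 0.3400999903678894]]
0.2 [0.2195 0.14  ]
0.22 [0.2201 0.1398]
0.24 [0.2206 0.1395]
0.26 [0.221  0.1392]
0.28 [0.2213 0.1388]
pad z 0.0027889640839638945
```

```bash
cat > binfit.py <<'E'
from h import *
s=dict(np.load("bin.npz")); w=cloud(s); im=s["img"].astype(int)
m=(w[...,0]>.5)&(w[...,0]<.74)&(w[...,1]>.13)&(w[...,1]<.33)&(w[...,2]<.1)&(w[...,2]>0)
m&=(im[...,0]-im[...,2]<18)&(im.sum(-1)>180)
N,L,st,ce=cv2.connectedComponentsWithStats(m.astype(np.uint8))
for j in range(1,N):
    if st[j,4]>100: print("cc",st[j],w[L==j].mean(0).round(3))
i=1+np.argmax(st[1:,4]); q=w[L==i]
best=min((np.ptp(q[:,:2]@np.array([-np.sin(y),np.cos(y)])[:,None],0)[0],y) for y in np.arange(.1,.4,.005)); print("width min",best)
# floor
fl=q[(q[:,2]<.013)]; r=cv2.minAreaRect(fl[:,:2].astype(np.float32)); print("floor",r,np.median(fl[:,2]))
pl=q[(q[:,2]>.035)&(q[:,0]>.62)]
lip=q[(q[:,2]>.032)&(q[:,0]<.6)]
for n,p in(("lip",lip),("plate",pl)):
    print(n,len(p),p.min(0).round(4),p.max(0).round(4))
    r=cv2.minAreaRect(p[:,:2].astype(np.float32));print(r)
# fit lip plane
A=np.c_[lip,np.ones(len(lip))];c=lip.mean(0);n=np.linalg.svd(lip-c)[2][2];n*=np.sign(n[0]);print("lip normal",n,"yaw",np.arctan2(n[1],n[0]),"lean",np.degrees(np.arcsin(n[2])),"c",c)
yaw=np.arctan2(n[1],n[0])
ex=np.array([np.cos(yaw),np.sin(yaw)]);ey=np.array([-ex[1],ex[0]])
a,b=lip[:,:2]@ex,lip[:,:2]@ey
print("lip b range",np.percentile(b,[0,1,99,100]),"floor b",np.percentile(fl[:,:2]@ey,[0,1,99,100]),"plate b",np.percentile(pl[:,:2]@ey,[0,1,99,100]))
d=a*1+0; t=np.arange(.034,.064,.004)
for z in t:
    k=abs(lip[:,2]-z)<.002
    if k.sum():print("z",z.round(3),"a med",np.median(a[k]).round(4))
pa=pl[:,:2]@ex
for z in np.arange(.036,.072,.006):
    k=abs(pl[:,2]-z)<.003
    if k.sum():print("plate z",z.round(3),"a",np.percentile(pa[k],[2,50,98]).round(4))
print("all b",np.percentile(q[:,:2]@ey,[0,.5,99.5,100]),"a",np.percentile(q[:,:2]@ex,[0,.5,99.5,100]),ex,ey)
E
python3 binfit.py
```

```text
cc [  263   121   154   100 12798] [0.61  0.224 0.024]
cc [404 239  37  35 364] [0.729 0.146 0.01 ]
width min (np.float64(0.1032552444685135), np.float64(0.3250000000000002))
floor ((0.6032503247261047, 0.21749359369277954), (0.1314702183008194, 0.10322064906358719), 14.041199684143066) 0.008558082813426045
lip 2594 [0.5397 0.1708 0.032 ] [0.5812 0.259  0.0612]
((0.5599253177642822, 0.2134072184562683), (0.025707494467496872, 0.08800418674945831), 13.216832160949707)
plate 1528 [0.6498 0.2017 0.0351] [0.6844 0.2703 0.0706]
((0.6678667664527893, 0.23755131661891937), (0.021417774260044098, 0.06934817135334015), 13.558645248413086)
lip normal [0.75270566 0.18211496 0.63266763] yaw 0.23738523290095043 lean 39.24721098311613 c [0.560031   0.21347309 0.04892323]
lip b range [0.03167829 0.03562578 0.11344872 0.11967082] floor b [0.0176301  0.0293959  0.11627647 0.12146468] plate b [0.03916332 0.0404255  0.10839792 0.10851278]
z 0.034 a med 0.6057
z 0.038 a med 0.603
z 0.042 a med 0.6002
z 0.046 a med 0.5974
z 0.05 a med 0.5945
z 0.054 a med 0.5916
z 0.058 a med 0.5867
z 0.062 a med 0.5871
plate z 0.036 a [0.6946 0.6948 0.6978]
plate z 0.042 a [0.6945 0.6948 0.7122]
plate z 0.048 a [0.6945 0.6948 0.7146]
plate z 0.054 a [0.6945 0.6949 0.714 ]
plate z 0.06 a [0.6945 0.7075 0.7154]
plate z 0.066 a [0.6946 0.698  0.7024]
all b [0.0176301  0.02605617 0.1214989  0.12174957] a [0.57204207 0.58232557 0.71317832 0.71569127] [0.97195619 0.23516199] [-0.23516199  0.97195619]
```

Run:
```python
from h import *
yaw=.237;ex=np.array([np.cos(yaw),np.sin(yaw)]);ey=np.array([-ex[1],ex[0]])
g=np.r_[.5949*ex+.0744*ey,.0425]; T=np.radians(35); z=np.r_[np.sin(T)*ex,-np.cos(T)]
q=quat(yaw,T); tcp=g+.002*z; print(g,tcp)
robot.move_to(tcp-.09*z,q)
print(robot.move_straight(tcp,.1,f_stop=15), read_position(), read_force())
close(120); print(read_opening(),read_force())
robot.move_straight(tcp+[0,0,.17],.15); print(read_opening(),read_force(),read_moment(),read_clock())
s=snap("wrist","held"); snap("side","held2")
a=cv2.imread("pics/held.png");b=cv2.imread("pics/held2.png")
cv2.imwrite("pics/d.png",np.vstack([a[0:300],b[100:400]]))
```

```text
[0.56080239 0.21199539 0.0425    ] [0.56191748 0.21226472 0.0408617 ]
False [0.56204233 0.21235875 0.04115303] [-0.86524818  1.30303348  0.59351204]
0.006201536685417724 [-2.66655614 -1.5576248   3.36964712]
0.006095223151037127 [-1.28944163 -0.16217352 -2.31323812] [-0.25981635  0.86954263  0.0069907 ] 8.8
```

View pics/d.png

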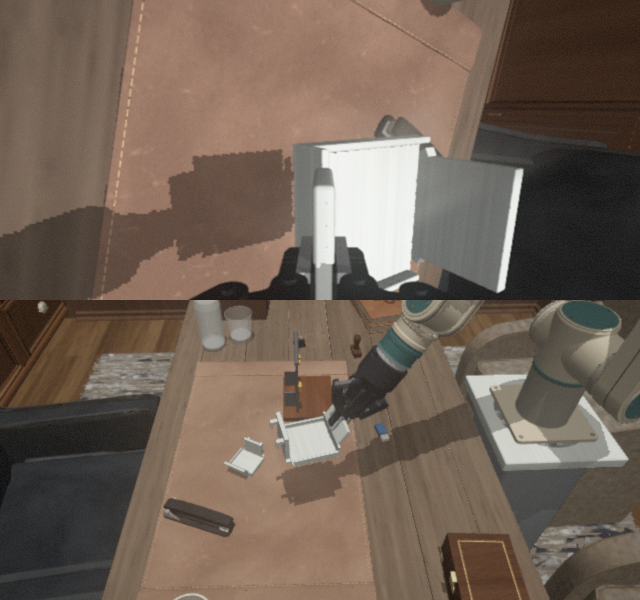

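The bin is held by its lip (wrist picture, lip at (323,215), plate at (470,220)) and looks level. I'll now measure its pose in the tool frame.

Run:
```python
from h import *
yaw=.237;T=np.radians(35);R=Ro.from_euler('z',yaw)
for n in("held","held2"):
    s=dict(np.load(n+".npz")); w=cloud(s); im=s["img"].astype(int)
    z=np.array([np.sin(T),0,-np.cos(T)])
    b=(w-np.array(read_position()))@R.as_matrix()+.002*z   # nominal bin_grip frame
    col=(im[...,0]-im[...,2]<25)&(im.sum(-1)>150)
    P=b[col&(abs(b[...,0]-.1)<.025)&(abs(b[...,1])<.032)&(b[...,2]>-.015)&(b[...,2]<.022)]
    if n=="held2": 
        P=b[col&(b[...,0]>.085)&(b[...,0]<.13)&(abs(b[...,1])<.06)&(abs(b[...,2])<.05)]
        print(n,len(P),np.percentile(P,[1,50,99],axis=0).round(4).tolist());
    else:
        for _ in range(5):
            A=np.c_[P[:,1:],np.ones(len(P))];k=np.linalg.lstsq(A,P[:,0],rcond=None)[0];r=P[:,0]-A@k;P=P[abs(r)<max(2*r.std(),.001)]
        print("front plate x=a*y+b*z+c",k.round(4),len(P),r.std(),"expect c=.1003")
    Q=b[col&(abs(b[...,0]-.1003)<.012)&(abs(b[...,1])<.06)&(b[...,2]>-.03)&(b[...,2]<.06)]
    print("plate pts y",np.percentile(Q[:,1],[0,1,99,100]).round(4),"z",np.percentile(Q[:,2],[0,1,99,100]).round(4),"expect y +-.035, top z",-.039+.064)
    F=b[col&(abs(b[...,0]-.06)<.025)&(abs(b[...,1])<.035)&(b[...,2]>-.05)&(b[...,2]<-.02)]
    A=np.c_[F[:,:2],np.ones(len(F))]; k=np.linalg.lstsq(A,F[:,2],rcond=None)[0];print("floor z=ax+by+c",k.round(4),len(F),np.median(F[:,2]),"expect -.035")
    S=b[col&(abs(b[...,0]-.058)<.03)&(b[...,2]>-.045)&(b[...,2]<-.018)&(abs(b[...,1])<.07)]
    print("side y",np.percentile(S[:,1],[0,1,99,100]).round(4),"expect +-.048")
```

```text
front plate x=a*y+b*z+c [0.0021 0.0029 0.1003] 5813 0.0004686500652576201 expect c=.1003
plate pts y [-0.0482 -0.035   0.0347  0.0476] z [-0.03   -0.0294  0.0259  0.0264] expect y +-.035, top z 0.025
floor z=ax+by+c [-0.0041 -0.0017 -0.0339] 5891 -0.034210400357850994 expect -.035
side y [-0.0486 -0.045   0.0476  0.0478] expect +-.048
held2 630 [[0.0853, -0.0434, -0.039], [0.1044, 0.0199, -0.001], [0.1215, 0.0494, 0.0251]]
plate pts y [-0.0472 -0.0423  0.049   0.0497] z [-0.0299 -0.0295  0.0253  0.0259] expect y +-.035, top z 0.025
floor z=ax+by+c [-0.0033  0.0007 -0.0362] 726 -0.03638856835531929 expect -.035
side y [-0.0473 -0.0455  0.0498  0.051 ] expect +-.048
```

Pose in the tool is within about 1 mm of nominal, so I'm carrying it to the upright and inserting.

Run:
```python
from h import *
T=np.radians(35); z=np.array([np.sin(T),0,-np.cos(T)])
RACK=np.array([.6285,-.0725,.130]); off=np.array([-.1083,0,-.008])+.002*z
def at(dx,dz): return RACK+off+[dx,0,dz]
q=quat(-.003,T)
robot.move_straight([.46,.17,.24],.25)
robot.move_to(at(-.06,.06),q)
robot.move_straight(at(-.05,.0195),.15); robot.wait(.2); f0=np.array(read_force()); print("pre",read_position()-at(-.05,.0195),f0,read_clock())
print(robot.move_straight(at(-.018,.0195),.08,f_stop=8),read_force()-f0)
print(robot.move_straight(at(.001,.0195),.04,f_stop=10),read_position()-at(0,.0195),read_force()-f0,read_moment(),read_clock())
snap("wrist","ins");snap("scene","ins2")
a=cv2.imread("pics/ins.png");b=cv2.imread("pics/ins2.png")
b=cv2.resize(b[120:270,240:480],None,fx=2.667,fy=2.667)[:300]
b=np.pad(b,((0,0),(0,max(0,640-b.shape[1])),(0,0)))[:,:640]
cv2.imwrite("pics/e.png",np.vstack([a[0:300],b]))
```

```text
pre [ 0.00105198 -0.0001305   0.00165175] [-0.23941078 -1.1898052  -1.86627442] 11.1083
False [ 0.86293861  1.7457672  -0.58338569]
True [-0.00187847  0.00017303 -0.00183893] [ 0.449427    2.5878638  -0.52218905] [-0.00268726  0.91240287  0.0354501 ] 12.125
```

View pics/e.png

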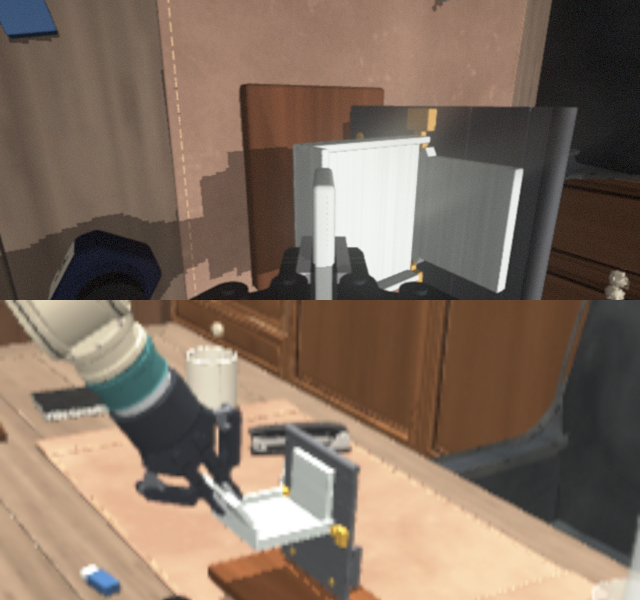

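The bin is in both slots: the plate sits against the panel about 2 mm short of nominal, between the brass noses. Pressing down next.

Run:
```python
from h import *
T=np.radians(35); z=np.array([np.sin(T),0,-np.cos(T)])
RACK=np.array([.6285,-.0725,.130]); off=np.array([-.1083,0,-.008])+.002*z
def at(dx,dz): return RACK+off+[dx,0,dz]
f0=np.array(read_force());print("now",read_position()-at(0,0),f0)
for dz in (.009,.005,.002,0,-.0015):
    st=robot.move_straight(at(-.0005,dz),.03,f_stop=50);robot.wait(.1)
    print(dz,st,(read_position()-at(0,0)).round(4),(read_force()-f0).round(1),np.round(read_moment(),2),read_clock())
    if st:break
s=snap("wrist","home");yaw=-.003
w=cloud(s);im=s["img"].astype(int);b=w-RACK
col=(im[...,0]-im[...,2]<25)&(im.sum(-1)>150)
P=b[col&(abs(b[...,0]+.008)<.012)&(abs(b[...,1])<.032)&(b[...,2]>-.02)&(b[...,2]<.012)]
A=np.c_[P[:,1:],np.ones(len(P))];k=np.linalg.lstsq(A,P[:,0],rcond=None)[0];print("plate front",k.round(4),"expect -.008")
Q=b[col&(abs(b[...,0]+.006)<.006)&(abs(b[...,1])<.036)&(b[...,2]>-.03)&(b[...,2]<.03)]
print("plate top z",np.percentile(Q[:,2],[98,99.5]),"expect",.064-.0463)
F=b[col&(abs(b[...,0]+.05)<.025)&(abs(b[...,1])<.035)&(b[...,2]<-.02)&(b[...,2]>-.07)];print("floor",np.median(F[:,2]),"expect -.0423")
```

```text
now [-0.00265272  0.00043853  0.01697671] [-0.59498189 -0.48119683 -2.12161845]
0.009 False [-0.0019  0.0003  0.0075] [-0.3  0.3 -2.1] [ 0.08  1.53 -0.09] 12.75
0.005 False [-0.0008  0.0002  0.0045] [ 2.9  0.4 -3.7] [0.1  1.41 0.06] 13.1333
0.002 False [-0.0005 -0.      0.0021] [-0.9  0.7 -1.2] [0.02 1.35 0.02] 13.4833
0 False [-0.0003 -0.0001  0.0005] [-5.6 -0.1  3.2] [-0.01  1.09  0.11] 13.8333
-0.0015 False [-0.0006 -0.0001 -0.0004] [-15.3  -0.3  12.7] [0.09 1.08 0.14] 14.1833
plate front [ 0.0036 -0.0093 -0.0084] expect -.008
plate top z [0.02059298 0.02553079] expect 0.0177
floor -0.04182430182250693 expect -.0423
```

Run:
```python
from h import *
T=np.radians(35); z=np.array([np.sin(T),0,-np.cos(T)])
RACK=np.array([.6285,-.0725,.130]); off=np.array([-.1083,0,-.008])+.002*z
def at(dx,dz): return RACK+off+[dx,0,dz]
for dz in (-.003,-.0045):
    st=robot.move_straight(at(-.0015,dz),.02,f_stop=45);robot.wait(.15)
    print(dz,st,(read_position()-at(0,0)).round(4),(np.array(read_force())).round(1),np.round(read_moment(),2),read_clock())
    if st or read_force()[2]>35:break
robot.move_straight(at(-.001,-.0005),.02);robot.wait(.1);print(read_force())
snap("scene","h2");snap("wrist","h1")
a=cv2.imread("pics/h1.png")[80:300,260:600];b=cv2.imread("pics/h2.png")
a=cv2.resize(a,(640,414))[:300+60]
b=cv2.resize(b[160:235,310:400],(288,240),interpolation=cv2.INTER_CUBIC);c=np.zeros((240,640,3),np.uint8);c[:,:288]=b
cv2.imwrite("pics/f.png",np.vstack([a,c]))
```

```text
-0.003 False [-0.0008 -0.0001 -0.001 ] [-17.4   0.1  14.3] [0.21 0.78 0.22] 14.6333
-0.0045 False [-0.0011 -0.0001 -0.0021] [-27.3   0.6  21.5] [0.2  0.64 0.2 ] 15.0333
[-8.04212275  0.42135241  5.62420427]
```

View pics/f.png

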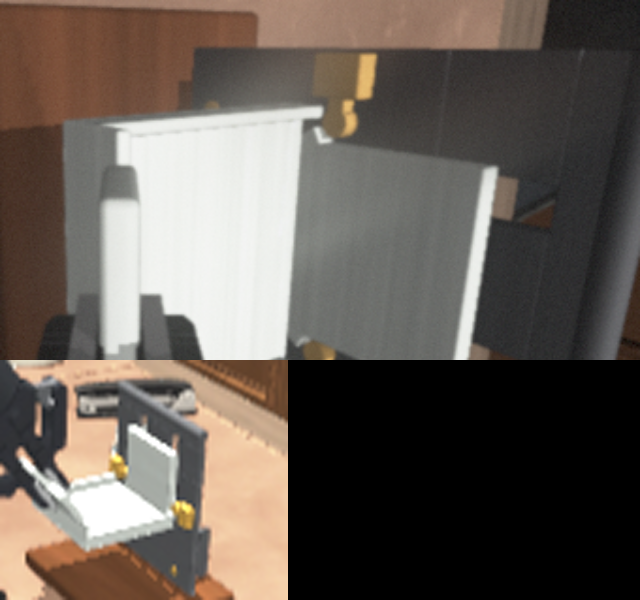

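The foot shows just below both noses, at (322,133) beside the brass nose at (340,120), so it looks locked. I'll release, back off and check the bin and catches.

Run:
```python
from h import *
T=np.radians(35); z=np.array([np.sin(T),0,-np.cos(T)])
RACK=np.array([.6285,-.0725,.130])
p=np.array(read_position());open_gripper(); print(read_force())
robot.move_straight(p-.10*z,.2)
robot.move_to([.44,-.05,.28],quat(0,.7)); s=snap("wrist","chk"); print(read_clock())
w=cloud(s);im=s["img"].astype(int);b=w-RACK
white=(abs(im[...,0]-im[...,2])<25)&(im.sum(-1)>330)
o=dict(np.load("rack.npz"));wo=cloud(o);io=o["img"].astype(int)
for nm,W,I in(("before",wo,io),("after",w,im)):
    B=W-RACK;br=(I[...,0]-I[...,2]>70)&(I[...,0]>150)&(abs(B[...,2]+.03)<.012)&(B[...,0]<-.002)&(B[...,0]>-.02)
    for sg in(1,-1):
        q=B[br&(B[...,1]*sg>.03)&(B[...,1]*sg<.06)]; print(nm,"brass",sg,len(q),np.percentile(q,[2,50,98],axis=0).round(4).tolist())
P=b[(abs(b[...,0]+.008)<.004)&(abs(b[...,1])<.03)&(b[...,2]>-.03)&(b[...,2]<.012)]
A=np.c_[P[:,1:],np.ones(len(P))];k=np.linalg.lstsq(A,P[:,0],rcond=None)[0];print("plate front",k.round(4),"expect -.008")
T_=b[(b[...,0]>-.0075)&(b[...,0]<-.001)&(abs(b[...,1])<.033)&(b[...,2]>.008)&(b[...,2]<.035)&white];print("top",len(T_),np.percentile(T_[:,2],[5,50,95]),"expect .0177")
F=b[white&(abs(b[...,0]+.05)<.025)&(abs(b[...,1])<.035)&(b[...,2]<-.02)&(b[...,2]>-.07)];k=np.linalg.lstsq(np.c_[F[:,:2]+[.05,0],np.ones(len(F))],F[:,2],rcond=None)[0];print("floor",k.round(4),"expect -.0423")
c=s["img"][60:260,270:440];cv2.imwrite("pics/g.png",cv2.cvtColor(cv2.resize(c,None,fx=3,fy=3,interpolation=cv2.INTER_CUBIC),cv2.COLOR_RGB2BGR))
```

```text
[-0.62591938 -0.05677036  0.2141003 ]
17.4583
before brass 1 184 [[-0.0088, 0.0377, -0.0384], [-0.0071, 0.0507, -0.029], [-0.0026, 0.0596, -0.0219]]
before brass -1 172 [[-0.0087, -0.059, -0.0381], [-0.0069, -0.0503, -0.0286], [-0.0023, -0.0377, -0.0219]]
after brass 1 128 [[-0.0085, 0.0381, -0.0348], [-0.0066, 0.0524, -0.0269], [-0.0023, 0.0597, -0.0215]]
after brass -1 65 [[-0.0088, -0.0595, -0.0305], [-0.0062, -0.0499, -0.026], [-0.0022, -0.0394, -0.0214]]
plate front [ 0.0028 -0.0685 -0.0111] expect -.008
top 105 [0.01729119 0.01814947 0.02255514] expect .0177
floor [ 0.0746 -0.0005 -0.045 ] expect -.0423
```

View pics/g.png

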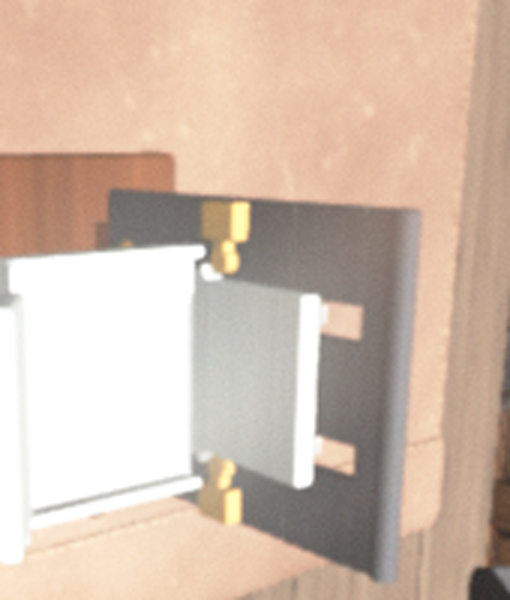

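Both noses sit over the foot, and the bin hangs with a slight sag of about 4° from play in the tongues. The camera pose matches the earlier rack picture, so I'll compare nose pixels before and after, and locate the stamp while I'm at it.

Run:
```python
from h import *
ims=[]
for n in("rack","chk"):
    s=dict(np.load(n+".npz"));I=s["img"].astype(int);br=(I[...,0]-I[...,2]>60)&(I[...,0]>140)&(I[...,1]-I[...,2]>45)
    print(n,s["t"].round(4))
    for r0,r1 in((120,155),(205,240)):
        sub=br[r0:r1,330:356]; print([int(x) for x in sub.sum(1)])
    ims.append(cv2.resize(s["img"][110:250,320:370],None,fx=4,fy=4,interpolation=cv2.INTER_CUBIC))
cv2.imwrite("pics/k.png",cv2.cvtColor(np.hstack(ims),cv2.COLOR_RGB2BGR))
robot.move_to([.45,-.26,.2],quat(0,0)); s=snap("wrist","st");w=cloud(s)
for r in imaging.search_frame("wrist","stamp_mid"): print(r["conf"],world(s,r["position"]).round(4))
q=w.reshape(-1,3);q=q[(abs(q[:,0]-.45)<.06)&(abs(q[:,1]+.275)<.06)]
for lo,hi in((.012,.024),(.024,.04),(.04,.056),(.058,.08)):
    k=q[(q[:,2]>lo)&(q[:,2]<hi)]
    if len(k)>5: print(lo,len(k),cv2.minAreaRect(k[:,:2].astype(np.float32)),k.min(0).round(4),k.max(0).round(4))
v=cv2.cvtColor(s["img"],cv2.COLOR_RGB2BGR);cv2.imwrite("pics/m.png",np.vstack([v[:,:],np.pad(np.zeros((200,640,3),np.uint8),0)]) );a=np.hstack(ims)[:,:,::-1];c=np.zeros((560,400+640,3),np.uint8);c[:,:400]=a;c[:400,400:]=v;cv2.imwrite("pics/n.png",cv2.resize(c,(800,431)))
print(read_clock())
```

```text
rack [-5.179e-01 -4.000e-04  6.470e-02]
[0, 0, 0, 0, 0, 0, 0, 4, 14, 16, 16, 16, 16, 16, 16, 16, 15, 15, 14, 11, 10, 7, 7, 7, 8, 9, 9, 9, 8, 8, 6, 0, 0, 0, 0]
[0, 0, 0, 0, 0, 0, 0, 5, 7, 8, 9, 9, 7, 7, 6, 7, 8, 10, 13, 14, 14, 14, 14, 14, 14, 14, 11, 9, 7, 5, 1, 0, 0, 0, 0]
chk [-5.173e-01 -3.000e-04  6.470e-02]
[0, 0, 0, 0, 0, 0, 0, 5, 7, 7, 7, 7, 7, 7, 7, 7, 7, 7, 7, 6, 7, 4, 5, 4, 5, 5, 5, 6, 4, 5, 3, 0, 0, 0, 0]
[0, 0, 0, 0, 0, 0, 0, 0, 0, 4, 4, 4, 4, 4, 4, 4, 4, 3, 4, 5, 5, 5, 5, 6, 6, 5, 5, 6, 5, 4, 0, 0, 0, 0, 0]
0.74 [ 0.4501 -0.2626  0.0221]
0.012 684 ((0.45165789127349854, -0.27219751477241516), (0.02445589005947113, 0.04775531217455864), 7.560304164886475) [ 0.4376 -0.2972  0.0123] [ 0.4664 -0.2473  0.0236]
0.024 8 ((0.4522286653518677, -0.26744192838668823), (0.0012884658062830567, 0.006534616928547621), 86.55021667480469) [ 0.4489 -0.2683  0.0247] [ 0.4555 -0.2668  0.0272]
0.04 26 ((0.4497723877429962, -0.26734426617622375), (0.022827666252851486, 0.01181825902312994), 21.240814208984375) [ 0.4413 -0.277   0.0448] [ 0.4626 -0.2614  0.0558]
0.058 488 ((0.45204487442970276, -0.2717132866382599), (0.019933436065912247, 0.02081899531185627), 76.40989685058594) [ 0.4414 -0.2818  0.0581] [ 0.4624 -0.2614  0.0674]
18.4583
```

View pics/n.png

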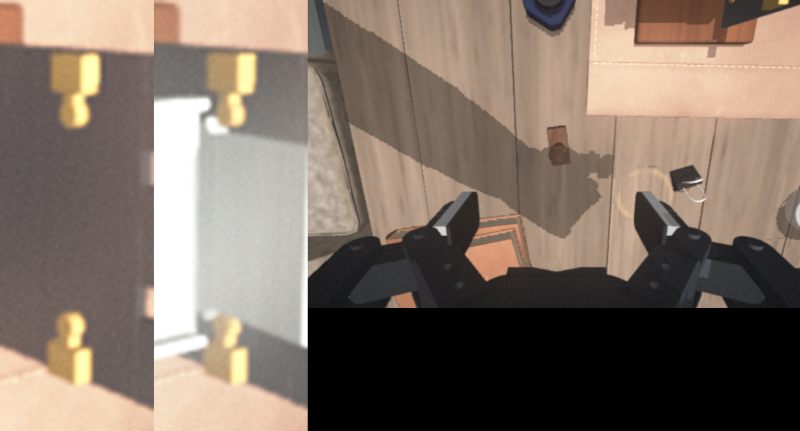

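Run:
```python
from h import *
robot.move_to([.44,-.095,.28],quat(0,.7,True)); s=snap("wrist","mir"); print(read_clock(),read_joints().round(2))
RACK=np.array([.6285,-.0725,.130]);print(pix(s,RACK),pix(s,RACK+[-.008,-.042,-.032]),pix(s,RACK+[-.008,.042,-.032]))
o=dict(np.load("rack.npz"))
I=s["img"][::-1,::-1] # rotate 180 so x toward right
u,v=pix(s,RACK+[-.008,0,-.032]);u,v=int(639-u),int(399-v)
a=s["img"].astype(np.uint8)
for n,d in(("mir",s),("rack",o),("chk",dict(np.load("chk.npz")))):
    w=cloud(d)-RACK;J=d["img"].astype(int);br=(J[...,0]-J[...,2]>55)&(J[...,0]>120)&(abs(w[...,2]+.03)<.014)&(w[...,0]<-.001)&(w[...,0]>-.02)
    for sg in(1,-1):
        q=w[br&(w[...,1]*sg>.03)&(w[...,1]*sg<.065)]; 
        if len(q):print(n,sg,len(q),(np.percentile(q[:,1]*sg,[0,1,5,95,99])).round(4))
u0,v0=pix(s,RACK+[-.008,0,-.032]);u0,v0=int(u0),int(v0)
c=a[max(0,v0-75):v0+75,max(0,u0-60):u0+60];cv2.imwrite("pics/p.png",cv2.cvtColor(cv2.resize(c,None,fx=4,fy=4,interpolation=cv2.INTER_CUBIC),cv2.COLOR_RGB2BGR))
```

```text
21.0167 [-0.59 -0.5  -0.8   0.65  0.36 -2.04]
[281.68540663 186.95602075] [305.8571026  147.23801447] [306.83226564 216.86355127]
mir 1 210 [0.0338 0.0371 0.0384 0.0619 0.0627]
mir -1 261 [0.0375 0.0378 0.0401 0.063  0.0637]
rack 1 269 [0.0361 0.037  0.0388 0.0625 0.063 ]
rack -1 236 [0.037  0.0373 0.0389 0.0623 0.0632]
chk 1 253 [0.0372 0.0376 0.0396 0.0619 0.0628]
chk -1 197 [0.0379 0.0381 0.0406 0.0626 0.0635]
```

View pics/p.png

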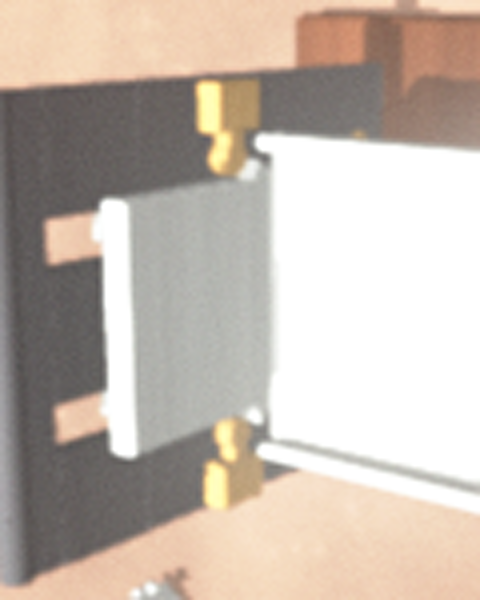

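Both noses are back to within about 0.5–1 mm of rest, so the bin is locked. Now for the stamp.

Run:
```python
from h import *
s0=np.array([.452,-.272]);q=quat(np.pi/2+.13,0)
robot.move_to([*s0,.14],q)
print(robot.move_straight([*s0,.039],.12,f_stop=10),read_position())
close(40);print("open",read_opening(),read_clock())
robot.move_straight([*s0,.26],.2)
q=quat(np.pi/2,0);P=np.array([.6285-.048,-.0725])
robot.move_to([*P,.26],q);print("open",read_opening())
robot.move_straight([*P,.145],.12);robot.wait(.2)
snap("wrist","pl");snap("scene","pl2");snap("side","pl3");print(read_position(),read_force(),read_clock())
a=cv2.imread("pics/pl.png");b=[cv2.resize(cv2.imread(f"pics/{n}.png")[y:y+100,x:x+130],(390,300)) for n,y,x in(("pl2",135,290),("pl3",120,250))]
cv2.imwrite("pics/r.png",np.vstack([np.pad(a[100:400,:],((0,0),(0,140),(0,0))),np.hstack(b)]))
```

```text
False [ 0.45261955 -0.27241172  0.03980794]
open 0.020427309641494015 23.7667
open 0.020542498427632408
[ 0.58075436 -0.07250887  0.14541434] [ 0.40466855 -0.59678406 -0.16896899] 27.425
```

View pics/r.png

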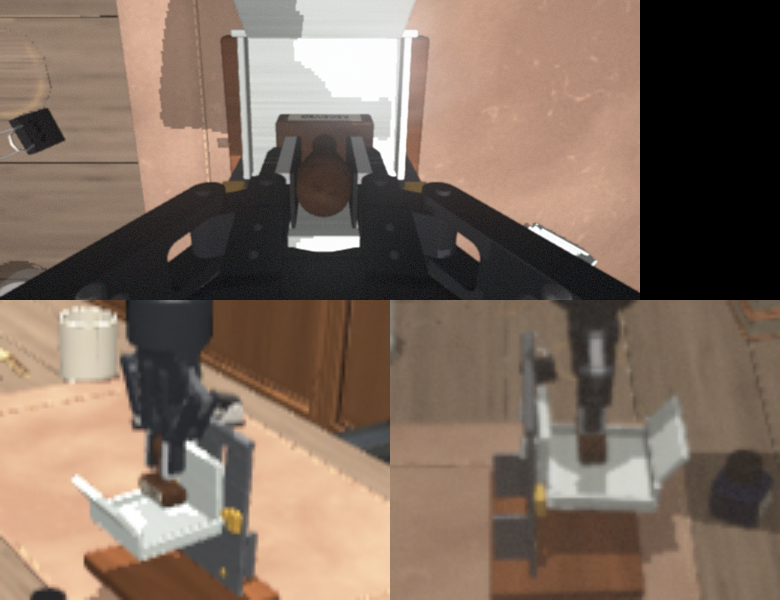

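The stamp is held upright, centred over the bin floor: wrist view (325,180), with side walls at x≈238 and 408. Lowering it until contact.

Run:
```python
from h import *
p=np.array(read_position());p[0]=.5805
print(robot.move_straight([p[0],-.0725,.118],.03,f_stop=3),read_position(),read_force())
robot.wait(.2);print(read_position(),read_force())
open_gripper();robot.wait(.3);
q=np.array(read_position());robot.move_straight([q[0],q[1],.28],.15);print(read_clock())
robot.move_to([.44,-.05,.28],quat(0,.7));robot.wait(.3);s=snap("wrist","fin");snap("scene","fin2");print(read_clock(),read_force())
for r in imaging.search_frame("scene","ink_bottle")+imaging.search_frame("scene","eraser"):print(world(dict(np.load("fin2.npz")),r["position"]).round(3),r["conf"])
RACK=np.array([.6285,-.0725,.130]);w=cloud(s)-RACK;I=s["img"].astype(int)
for d,n in((s,"fin"),):
    br=(I[...,0]-I[...,2]>55)&(I[...,0]>120)&(abs(w[...,2]+.03)<.014)&(w[...,0]<-.001)&(w[...,0]>-.02)
    for sg in(1,-1):
        q=w[br&(w[...,1]*sg>.03)&(w[...,1]*sg<.065)]
        if len(q):print(sg,len(q),np.percentile(q[:,1]*sg,[0,1,5,95]).round(4))
st=w[(abs(w[...,0]+.05)<.03)&(abs(w[...,1])<.035)&(w[...,2]>-.02)&(w[...,2]<.05)&(I[...,0]-I[...,2]>20)]
print("stamp upper",len(st),np.percentile(st,[2,50,98],axis=0).round(4).tolist())
T_=w[(w[...,0]>-.012)&(w[...,0]<-.003)&(abs(w[...,1])<.033)&(w[...,2]>.008)&(w[...,2]<.035)&(I.sum(-1)>500)];print("plate top",len(T_),np.percentile(T_[:,2],[5,50,95]) if len(T_) else 0)
a=cv2.resize(cv2.cvtColor(s["img"],cv2.COLOR_RGB2BGR)[60:260,230:450],(440,400));b=cv2.resize(cv2.imread("pics/fin2.png")[140:280,280:400],(343,400))
cv2.imwrite("pics/z.png",np.hstack([a,b]))
```

```text
True [ 0.57991313 -0.07225587  0.12371355] [-0.82090646  0.49045193  4.5300708 ]
[ 0.57983692 -0.07226275  0.12368152] [-0.76586472  0.90971829  5.52338688]
30.4583
32.175 [-0.68876736  0.52858887 -0.60512032]
[ 0.432 -0.124  0.033] 0.7
1 268 [0.0369 0.0371 0.0392 0.0624]
-1 214 [0.0355 0.0387 0.0402 0.0623]
stamp upper 295 [[-0.0633, -0.0078, 0.01], [-0.0568, 0.0019, 0.0173], [-0.0467, 0.0097, 0.0201]]
plate top 400 [0.00908881 0.01771481 0.0188279 ]
```

View pics/z.png

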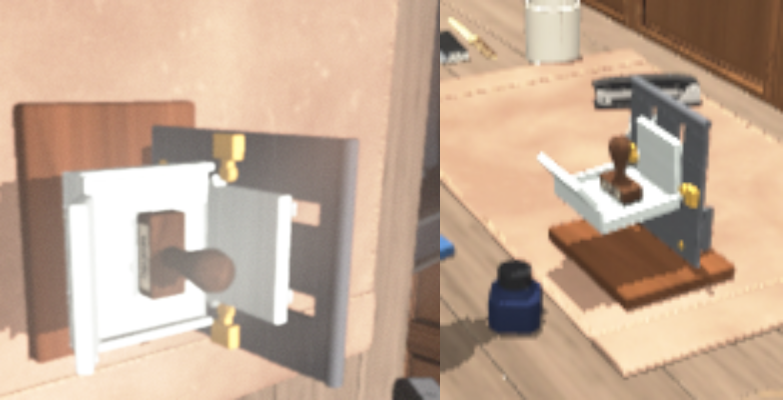

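The stamp stands upright on the bin floor, both catches are over the foot, and the bottle hasn't moved. Signing off.

Run:
```python
from h import *
workorder.sign_off();print(read_clock())
```

```text
the job is handed in; nothing more can be done
the job is handed in; nothing more can be done
```

The bin is hung and locked on the upright, the stamp stands inside it, and I handed the job in at about 32 s of the 58 s allowed. `sign_off` gives no verdict, so the results below are my own camera checks.

**What I did:** I gripped the larger bin by its lip, pushed both tongues into the slots about 18 mm high and pressed it down. I then picked up the stamp by its handle, lowered it onto the bin floor until contact, and let go.

**Last checks:**
- **Bin height:** the plate top measured 17.7 mm above the sills, which is what it should read when fully home.
- **Catches:** in the last picture both noses were within about 1.5 mm of their rest positions. The right one was partly hidden. A mirrored view before the stamp went in put both at about 0.5–1 mm.
- **Stamp:** upright near the middle of the bin floor, top at about the expected height.
- **Bystanders:** the bottle was found within 2 mm of where it started. The eraser was not detected in the final picture; the arm never went near it.
- **Robot:** clear of everything, with tool force back near zero.

**Not exactly as expected:** once released, the bin hangs with its lip about 4° low, because the tongues have some play. The back plate therefore stands about 3 mm out at hook height, inside the 7 mm allowed. The stamp's expected lean of about 0.075 rad, taken from the floor's slope, is inside the 0.2 rad limit.

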